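Back off the left-hand spindle nut and take out the keeper plate

TASK

Free the slotted keeper plate of the bench polisher: its spindle nut has a LEFT-HAND thread, so loosen it by turning clockwise seen from above, trying gently first which way it gives, and never force it the tightening way. When the nut has risen enough, ease the plate up out of its pocket, slide it out sideways under the nut by its tab, and lay it flat in the black tray without dropping it. The spindle head floats on a stiff spring: never haul it up or lean it down by more than about 1 mm, a push or pull of 8 N, and leave the other things on the bench alone.

Things in the scene. Friction and masses are not known exactly. Their poses are not given: they have to be found in the camera images.
- machine: grey bench polisher fixed to the bench, 180 x 160 mm, 58 mm high; origin at the centre of its underside, below the vertical spindle axis; its x axis points from the spindle to the keeper plate's tab. A 116 mm disc wheel (top 82 mm above the bench) and a 62 x 60 mm steel flange (pocket floor 88 mm above the bench) sit on it, all on the floating spindle head.
- spindle_seat (a point): point on the spindle axis at pocket floor height, 88 mm above the bench; axes as the machine's. The pocket has 2.5 mm high lips towards the tab and on both sides (lip faces 27 mm from the axis towards the tab, 26 mm at the sides) and is open away from the tab. The spindle is 12 mm thick.
- quill (a joint): vertical float of the spindle head (with wheel, nut and seated plate) on its spring, m; 0 at rest, positive up; stiffness 8000 N/m; limits of use plus or minus 1 mm (8 N)
- lock (a joint): twist of the spindle (carrying the nut) against its springy lock, rad; 0 at rest, grows CLOCKWISE seen from above; 5 N m per rad. Limit of use -0.1 rad (0.5 N m) in the anticlockwise, tightening direction
- nut (a joint): turn of the nut on the spindle, rad; 0 as tightened, grows as it turns CLOCKWISE seen from above (loosening). Coarse thread: the nut rises as it turns, several mm in half a turn, and drags up fingers that hold it; it stops at 4.2 rad. Turning needs about 0.25 N m; anticlockwise it is hard against its seat at 0 and only twists the spindle. It stays where it is left.
- nut_top (a point): centre of the top face of the nut, 140 mm above the bench when tight, z up. The nut is a steel hexagon 26 mm across flats and 40 mm high on a 38 mm round collar 6 mm high (46 mm in all); two flats face the point's plus and minus x axis (and every 60 deg), the point turning with the nut.
- keeper: slotted aluminium plate under the nut's collar, about 0.1 kg: a U 48 mm wide (y), x = -22.5 to 25.5 mm, 6 mm thick, with a 17 mm slot open to -x round the spindle; origin at the underside, on the spindle axis when seated; a 16 mm wide tail runs along +x at z = 3 to 6 mm. It slides out only along its +x, lifted over the 2.5 mm lip and below the collar.
- keeper_tab (a point): top centre of the upright tab at the end of the keeper's tail, 56 mm from the spindle axis along the keeper's +x and 21 mm above the plate's underside; the tab is 16 mm wide along y, 8 mm thick along x, standing 15 mm above the plate
- tray: open black tray fixed to the bench, 190 (x) x 150 (y) mm, 30 mm high, 5 mm walls and floor; origin at the centre of its underside
- spray: loose bottle 68 mm wide, 190 mm high: leave alone
- tape: loose roll of tape lying flat, 90 mm wide, 24 mm high: leave alone
- driver: loose screwdriver lying on the bench: leave alone
- jar: loose jar 56 mm wide, 60 mm high: leave alone
There are look-alikes about, which are no part of the job. Several things look just like the machine: the one meant starts farthest from the robot's base.

How it is judged (in metres and radians):
On the way, in this order (a step that is already met when the one before it is completed fails the run):
1. the nut is backed off clockwise (more than 0.9 rad) with the plate still in its pocket (value of joint nut above 0.9 rad and horizontal distance between keeper and spindle_seat below 0.01 m), for 0.1 s.
2. the keeper plate is drawn out, clear of the spindle (horizontal distance between keeper and spindle_seat above 0.04 m), for 0.1 s.
3. the plate is down near the tray floor while still held by the fingers (z of keeper in the frame of tray below 0.03 m and x of keeper in the frame of tray between -0.09 and 0.09 m and y of keeper in the frame of tray between -0.07 and 0.07 m and contact force between the fingers and keeper above 0.5 N), for 0.05 s.
At the end, for the whole second after the job is handed in: the keeper plate lies flat (within 7 deg), tab up, at rest and released on the tray floor, and the nut is left backed off by more than 0.9 rad (z of keeper in the frame of tray between 0 and 0.012 m and x of keeper in the frame of tray between -0.09 and 0.09 m and y of keeper in the frame of tray between -0.07 and 0.07 m and angle between keeper's own z axis and vertical below 0.12 rad and linear speed of keeper below 0.02 m/s and value of joint nut above 0.9 rad and contact force between the fingers and keeper below 0.1 N); the robot touches nothing.
It fails at once if the spindle head is hauled up more than 1.3 mm (value of joint quill above 0.0013 m).
It fails at once if the spindle head is pressed down more than 1.3 mm (value of joint quill below -0.0013 m).
It fails at once if the nut is forced the tightening way (the spindle twisted anticlockwise by more than 0.12 rad, about 0.6 N m) (value of joint lock below -0.12 rad).
It fails at once if a bystander is moved more than 15 mm (distance of any of spray, tape, driver, jar from where it was at the start of the episode above 0.015 m).
It also fails if it takes over 72 s, if anything falls off the work surface, if the arm or the gripper's body presses on something with over 40 N, if the wrist force passes 120 N, or if a joint passes its speed limit or range.

ROBOT

A 7-joint arm with a two-finger parallel gripper is mounted at the origin on the work surface. World frame = base frame: x ahead of the robot, y to its left, z up, the work surface at z = 0. Lengths are in m, angles in degrees, forces in N, time in s.
With the tool pointing down it reaches from about 0.35 to 0.775 m from the base axis. Payload 3.1 kg.
Tool frame: the origin (TCP) lies on the centre line of the jaws, within the pads' length; the fingertips stand tip_extent ahead of it and the grasp point (between the pads) lies 5 mm behind it (tip_extent is the distance from the TCP to the fingertips, in m); z points along the fingers, y is the line along which they close (so a half turn about z gives the same grasp; the last joint's range is limited). The gripper opens to 85 mm and grips with 20 to 120 N. Pads are 22 mm wide; open, the fingers measure 114 mm over their backs; the gripper's body (76 mm by 85 mm) begins 54 mm behind the grasp point. The pads swing forward as they close: fully open they stand 13 mm farther back than shut.
Start: joints at [64.418, 17.813, 0.802, 86.603, -0.252, 75.585, -1.558], TCP at [0.217, -0.506, 0.245] pointing down, gripper open.
Joint ranges: [-154.91, 154.91], [-16.99, 109.72], [-72.82, 74.43], [7.12, 147.25], [-82.49, 262.49], [11.32, 116.49], [-174.64, 174.64]. Speed limits (degrees/s): [159.86, 159.86, 180, 180, 180, 180, 180].

INTERFACE

Orientations are given as [roll, pitch, yaw] about the fixed x, y, z axes, in that order (R = Rz(yaw) Ry(pitch) Rx(roll)).
In Python, from rig import * gives the robot as it stands.
- The arm moves only by the tool servo_tool, never from a script. Its argument "steps" is a list of rows, each an object with "translation": the shift along the tool's x, y, z in mm, a list of three; "rot": the turn, a rotation vector about the tool's x, y, z in rad, a list of three; "hand": the finger opening in mm, from 0 to 85.4. In form: [{"translation": [dx, dy, dz], "rot": [wx, wy, wz], "hand": hand}, ...]. A call has exactly 8 rows; each row is the pose to reach, as a shift and turn from the pose commanded when the call began, along the tool's axes at that moment; what a row does not reach only later rows make up. A row lasts 1/12 s, in which the tool goes at most 41.7 mm and 7.16 degrees, less where a joint would pass 70% of its speed; a pose out of reach is approached as far as the arm can. A call with a gripper value outside its range is refused whole. The fingers move at their own pace and stop on an object; the grip force is fixed at half the most. Time passes only in rows, so rows that repeat a pose let the fingers close, or fill a call up. It gives the time, the measured TCP pose, the force, the opening and the grip force at its end, in the units of the state.
- sense(): the state, without advancing time (a new reading comes with each control period).
- read_camera(name): name is "scene" or "side" or "wrist"; returns a dict with "frame" (400x640x3 uint8, blue, green, red), "K" (3x3 intrinsics, pixels), "R" (3x3) and "t" (3): a world point X has camera coordinates R X + t. Camera axes: x right, y down, z forward; pixel columns grow to the right and rows downward; lengths in m; the calibration is good to about 2 mm. A picture is of the moment at which its call begins. There is no depth.
- job_done(): hands the job in; it is judged then, once.
The state is a dict: "clock": time; "q": joint angles; "joint_velocities": joint speeds; "joint_efforts": joint torques, N m; "position": TCP position; "tcp_rot": TCP orientation; "ft_force": force on the tool from outside, world axes, zero at the start; "torque": the same for the moment, N m; "finger_gap": finger opening in m; "finger_force": force on a finger pad.
Only numpy, scipy, OpenCV 4.12 (cv2) and the standard library are available. Lean on these libraries where they do the work, as an engineer would, in place of code of your own. Each camera call takes 0.05 s, during which the arm holds its last target. There are 200 camera calls.

## Working session

There is one attempt and no reset: what is moved stays moved. The work goes in short steps, Python scripts to look and compute and a tool call to move; the robot and the scene stay as the last step left them, time stands still between calls to the robot, and variables do not carry over. Pictures are saved under pics/ and viewed, at most 10 in all, crops included, and the job is handed in when it is done.

Besides the shell and the picture viewer there is one more tool, called after "Request:" as a command line: name --argument value ..., lists and objects as JSON in quotes. servo_tool: Moves the arm, as the interface text tells. Its arguments: {"type":"object","properties":{"steps":{"type":"array","items":{"type":"object","properties":{"translation":{"type":"array","items":{"type":"number"}},"rot":{"type":"array","items":{"type":"number"}},"hand":{"type":"number"}}}}},"required":["steps"]}

```bash
mkdir -p pics; ls; python3 - <<'E'
from rig import *
import cv2, numpy as np
s=sense(); print(s)
ims=[]
for n in ["scene","side"]:
    d=read_camera(n); cv2.imwrite(f"pics/{n}0.png",d["frame"]); np.savez(f"pics/{n}0.npz",**d)
    print(n,d["K"].tolist(),np.round(d["R"],3).tolist(),d["t"], "campos",-d["R"].T@d["t"])
E
```

```text
pics
{'clock': 0.0, 'q': array([64.41769322, 17.86053517,  0.80156265, 86.69196768, -0.25058808,
       75.58398997, -1.5582972 ]), 'joint_velocities': array([-0.02310969,  0.0076907 ,  0.02609315, -0.01362953,  0.0254934 ,
       -0.013853  ,  0.04094419]), 'joint_efforts': array([-2.39533238e-04, -3.79915094e+01,  1.45965382e-01, -2.30588025e+01,
        1.22105444e-02,  1.36072139e-02,  1.04650728e-07]), 'position': array([ 0.2163382 , -0.50491002,  0.24422003]), 'tcp_rot': array([-1.79865420e+02,  6.94466020e-03,  2.31981197e+01]), 'ft_force': array([0.29941298, 0.2666889 , 0.14891482]), 'torque': array([ 0.03038756, -0.02261429, -0.02947327]), 'finger_force': 0.0, 'finger_gap': 0.08528860553647485}
scene [[452.9352582939481, 0.0, 322.339685792637], [0.0, 452.9352582939481, 190.92464597439638], [0.0, 0.0, 1.0]] [[0.442, 0.897, -0.015], [0.715, -0.362, -0.598], [-0.542, 0.254, -0.801]] [-0.11209052 -0.30720963  1.47688924] campos [ 1.06953281 -0.38507148  0.99797967]
side [[363.37201266253027, 0.0, 320.12840174812425], [0.0, 363.37201266253027, 198.83493837692433], [0.0, 0.0, 1.0]] [[-0.804, -0.594, 0.02], [-0.372, 0.476, -0.797], [0.464, -0.649, -0.603]] [0.35301763 0.31367136 0.69701866] campos [0.07678128 0.5127094  0.66338518]
```

View pics/scene0.png

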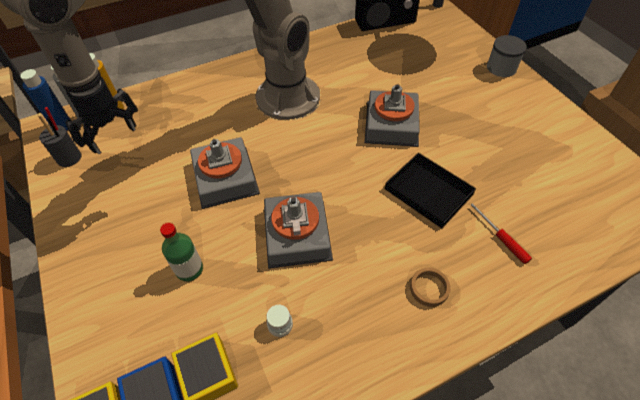

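View pics/side0.png

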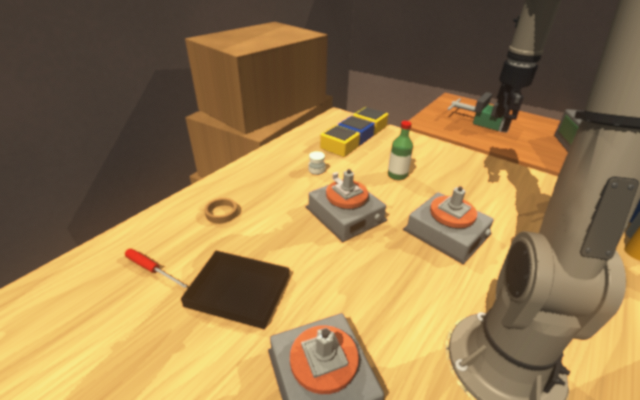

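The scene view shows the target machine with its wheel at about (295,218), the tab at about (296,228) pointing towards the image bottom, and the tray at about (430,190). The side view shows the same machine at (347,195) and the tray at (238,288).

```bash
cat > h.py <<'E'
import numpy as np, cv2
def ray(d,uv,z):
    uv=np.atleast_2d(uv).astype(float); K,R,t=d["K"],d["R"],d["t"]
    c=-R.T@t; v=(R.T@np.linalg.inv(K)@np.c_[uv,np.ones(len(uv))].T).T
    return c+v*((z-c[2])/v[:,2])[:,None]
def proj(d,X):
    X=np.atleast_2d(X); p=d["K"]@(d["R"]@X.T+d["t"][:,None]); return (p[:2]/p[2]).T
E
python3 - <<'E'
from h import *
for n,win in [("scene",(265,185,325,245)),("side",(322,170,374,212))]:
    d=np.load(f"pics/{n}0.npz"); f=d["frame"]; hsv=cv2.cvtColor(f,cv2.COLOR_BGR2HSV)
    m=(((hsv[...,0]<10)|(hsv[...,0]>174))&(hsv[...,1]>150)&(hsv[...,2]>80)).astype(np.uint8)
    w=np.zeros_like(m); x0,y0,x1,y1=win; w[y0:y1,x0:x1]=m[y0:y1,x0:x1]
    hull=cv2.convexHull(cv2.findNonZero(w))[:,0]
    P=ray(d,hull,0.082)[:,:2]; c,r=cv2.minEnclosingCircle(P.astype(np.float32)); print(n,"wheel",c,r)
    # tray: black
    g=(f.max(2)<45).astype(np.uint8); w=np.zeros_like(g)
    x0,y0,x1,y1=(375,145,485,235) if n=="scene" else (175,245,300,335); w[y0:y1,x0:x1]=g[y0:y1,x0:x1]
    w=cv2.morphologyEx(w,cv2.MORPH_OPEN,np.ones((3,3)))
    P=ray(d,cv2.convexHull(cv2.findNonZero(w))[:,0],0.03)[:,:2]; print(n,"tray",cv2.minAreaRect(P.astype(np.float32)))
d=np.load("pics/scene0.npz"); print("nut top",ray(d,(294,199),0.14)); print("tab",ray(d,(296,222),0.109))
c=cv2.resize(d["frame"][170:290,240:350],None,fx=5,fy=5,interpolation=cv2.INTER_CUBIC); cv2.imwrite("pics/crop.png",c)
E
```

```text
scene wheel (0.4894123077392578, -0.18910852074623108) 0.05922650918364525
scene tray ((0.5345032215118408, 0.17911437153816223), (0.1912916749715805, 0.16467905044555664), 20.48956871032715)
side wheel (0.4437530040740967, -0.16063019633293152) 0.023695237934589386Traceback (most recent call last):
  File "<stdin>", line 12, in <module>
cv2.error: OpenCV(4.12.0) /io/opencv/modules/imgproc/src/convhull.cpp:143: error: (-215:Assertion failed) total >= 0 && (depth == CV_32F || depth == CV_32S) in function 'convexHull'
```

```bash
python3 - <<'E'
from h import *
d=np.load("pics/scene0.npz"); print("nut top",ray(d,(294,199),0.14)); print("tab",ray(d,(296,222),0.109))
c=cv2.resize(d["frame"][170:290,240:350],None,fx=5,fy=5,interpolation=cv2.INTER_CUBIC); cv2.imwrite("pics/crop.png",c)
E
```

```text
nut top [[ 0.48047578 -0.18305372  0.14      ]]
tab [[ 0.52169166 -0.19855613  0.109     ]]
```

View pics/crop.png

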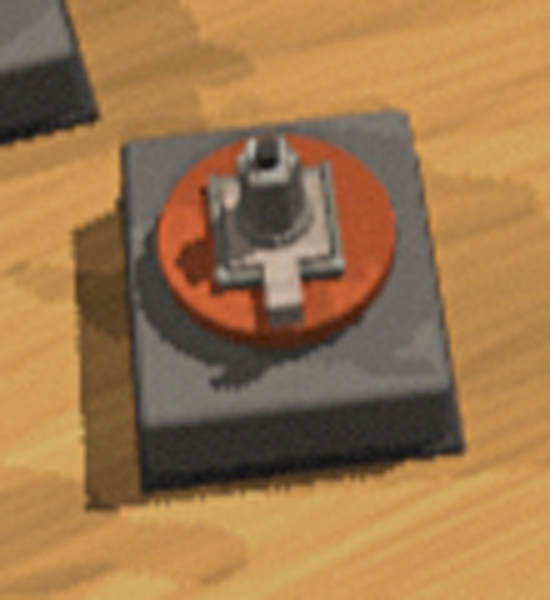

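The crop shows the body's top corners at crop (125,143), (408,112), (452,385), (145,422), the nut top at (268,150) and the tab's front top at about (283,290).

```bash
python3 - <<'E'
from h import *
d=np.load("pics/scene0.npz"); px=lambda *a: np.array(a)/5+[240,170]-0.4
C=ray(d,px((125,143),(408,112),(452,385),(145,422)),0.058); print(C, C.mean(0), np.linalg.norm(np.diff(C,axis=0),axis=1))
e=C[2]-C[1]+C[3]-C[0]; print("x dir",np.degrees(np.arctan2(e[1],e[0])))
e=C[1]-C[0]+C[2]-C[3]; print("y dir",np.degrees(np.arctan2(e[1],e[0])))
print("nut",ray(d,px((268,150)),.14),"tab",ray(d,px((284,283)),.109))
E
```

```text
[[ 0.38779284 -0.23010913  0.058     ]
 [ 0.43557744 -0.09180391  0.058     ]
 [ 0.5898325  -0.14420448  0.058     ]
 [ 0.54274623 -0.28210205  0.058     ]] [ 0.48898725 -0.18705489  0.058     ] [0.14632738 0.16291239 0.14571499]
x dir -18.655466676309636
y dir 71.04329310198688
nut [[ 0.48120844 -0.18542572  0.14      ]] tab [[ 0.53265587 -0.20247089  0.109     ]]
```

```bash
python3 - <<'E'
import rig; print([n for n in dir(rig) if n[0]!='_'], getattr(rig,"tip_extent",None))
from rig import *
from h import *
from scipy.spatial.transform import Rotation as Ro
d=read_camera("wrist"); s=sense()
Rt=Ro.from_euler("xyz",s["tcp_rot"],degrees=True).as_matrix(); c=-d["R"].T@d["t"]
print("cam in tool",Rt.T@(c-s["position"]),(d["R"]@Rt).round(2).tolist(),d["K"].round(0).tolist())
np.savez("pics/w0.npz",**d)
v=np.array([.49-.216,-.19+.505,.28-.244]); print("tool shift",Rt.T@v*1000)
e=np.load("pics/scene0.npz"); print("spray",ray(e,(190,270),0),"jar",ray(e,(280,328),0))
E
```

```text
['IKError', 'job_done', 'read_camera', 'sense', 'tip_extent'] 0.014
cam in tool [ 0.0771001   0.00087616 -0.12919222] [[-0.0, 1.0, 0.0], [-0.95, -0.0, -0.3], [-0.3, -0.0, 0.95]] [[330.0, 0.0, 312.0], [0.0, 330.0, 201.0], [0.0, 0.0, 1.0]]
tool shift [ 375.92328844 -181.67014902  -35.70207509]
spray [[ 4.64871292e-01 -4.64514780e-01 -1.11022302e-16]] jar [[ 0.69633889 -0.32386398  0.        ]]
```

Request:
servo_tool --steps '[{"translation": [0, 0, -36], "rot": [0, 0, 0], "hand": 60}, {"translation": [40, -19, -36], "rot": [0, 0, 0], "hand": 60}, {"translation": [78, -37, -36], "rot": [0, 0, 0], "hand": 60}, {"translation": [116, -56, -36], "rot": [0, 0, 0], "hand": 60}, {"translation": [154, -74, -36], "rot": [0, 0, 0], "hand": 60}, {"translation": [192, -93, -36], "rot": [0, 0, 0], "hand": 60}, {"translation": [230, -111, -36], "rot": [0, 0, 0], "hand": 60}, {"translation": [265, -128, -36], "rot": [0, 0, 0], "hand": 60}]'

```text
clock: 0.82
position: [0.4088, -0.2837, 0.2812]
tcp_rot: [180.0, 0.0, 23.2]
ft_force: [0.3, -0.5, -0.2]
finger_gap: 0.0602
finger_force: 0.0
```

Request:
servo_tool --steps '[{"translation": [35, -17, 0], "rot": [0, 0, 0], "hand": 60}, {"translation": [70, -34, 0], "rot": [0, 0, 0], "hand": 60}, {"translation": [100, -48, 0], "rot": [0, 0, 0], "hand": 60}, {"translation": [111, -54, 0], "rot": [0, 0, 0], "hand": 60}, {"translation": [111, -54, 0], "rot": [0, 0, 0], "hand": 60}, {"translation": [111, -54, 0], "rot": [0, 0, 0], "hand": 60}, {"translation": [111, -54, 0], "rot": [0, 0, 0], "hand": 60}, {"translation": [111, -54, 0], "rot": [0, 0, 0], "hand": 60}]'

```text
clock: 1.48
position: [0.4875, -0.1945, 0.2811]
tcp_rot: [180.0, 0.1, 23.0]
ft_force: [1.0, -0.6, -0.1]
finger_gap: 0.0602
finger_force: 0.0
```

```bash
python3 - <<'E'
from rig import *
from h import *
d=read_camera("wrist"); s=sense(); print(s["q"].round(1),s["position"],s["tcp_rot"],s["ft_force"],s["torque"])
np.savez("pics/w1.npz",**d); cv2.imwrite("pics/w1.png",d["frame"])
E
```

```text
[ 31.5  14.7 -14.8  86.2   3.8  79.6 -50.6] [ 0.48766494 -0.19429289  0.28120923] [1.79967161e+02 6.06780458e-02 2.29712518e+01] [-0.21501533  0.29105815  0.85634678] [ 0.03799275 -0.00685591 -0.01923405]
```

View pics/w1.png

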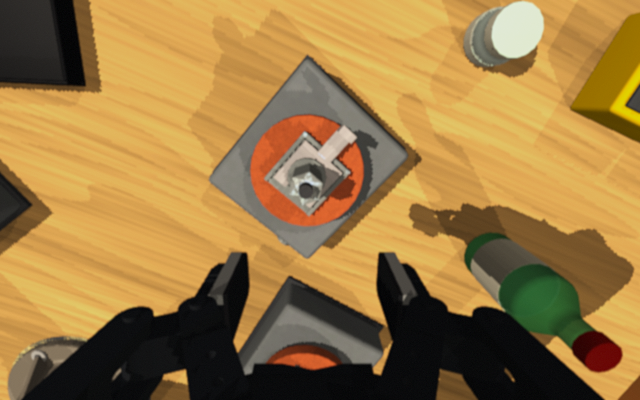

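The wrist view shows the nut top at about (305,185), the wheel centred near (307,170), the tab at (343,137); the jaws come in from below.

```bash
python3 - <<'E'
from h import *
d=np.load("pics/w1.npz"); f=d["frame"]; hsv=cv2.cvtColor(f,cv2.COLOR_BGR2HSV)
m=(((hsv[...,0]<10)|(hsv[...,0]>174))&(hsv[...,1]>150)&(hsv[...,2]>80)).astype(np.uint8); m[240:]=0; m[:,400:]=0
P=ray(d,cv2.convexHull(cv2.findNonZero(m))[:,0],.082)[:,:2]; print("wheel",cv2.minEnclosingCircle(P.astype(np.float32)))
g=((hsv[...,1]<60)).astype(np.uint8); 
C=ray(d,[(307,56),(410,158),(306,257),(211,179)],.058); print("body",C[:,:2].tolist(),C.mean(0))
print("nut",ray(d,(305.5,187),.14),"tab",ray(d,(347,132),.109))
c=cv2.resize(f[110:230,245:375],None,fx=6,fy=5*1.2,interpolation=cv2.INTER_CUBIC)[:600]; cv2.imwrite("pics/w1c.png",c[:, :780]); print(c.shape)
E
```

```text
wheel ((0.4892694056034088, -0.1884676218032837), 0.05793531984090805)
body [[0.5926453060514345, -0.14499896116830452], [0.5425336017627173, -0.2860215268263857], [0.38994862551599596, -0.2282620239802271], [0.43687534775094405, -0.0958013491282377]] [ 0.49050072 -0.18877097  0.058     ]
nut [[ 0.48987566 -0.18789828  0.14      ]] tab [[ 0.54372309 -0.20525141  0.109     ]]
(600, 780, 3)
```

```bash
python3 -c "
import cv2;c=cv2.imread('pics/w1.png')[140:220,260:370];cv2.imwrite('pics/w1c.png',cv2.resize(c,None,fx=7,fy=7,interpolation=cv2.INTER_CUBIC))"
```

```text
(no output)
```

View pics/w1c.png

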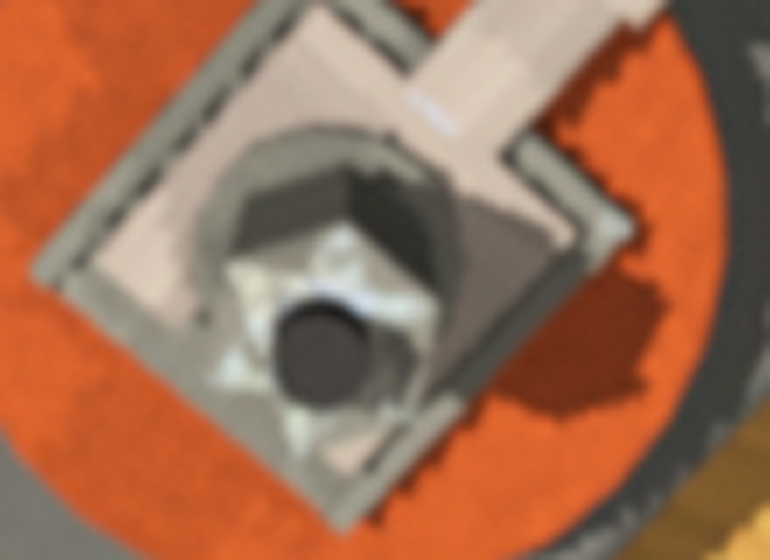

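The crop shows the hex top's corners at about (237,265), (343,225), (438,303), (412,412), (300,450), (218,382), centre (323,340).

```bash
python3 - <<'E'
from h import *
d=np.load("pics/w1.npz")
V=ray(d,np.array([(237,265),(343,225),(438,303),(412,412),(300,450),(218,382)])/7+[259.57,139.57],.14)[:,:2]
c=V.mean(0); w=V-c; a=np.degrees(np.arctan2(w[:,1],w[:,0])); print("centre",c,"r(15)",np.hypot(*w.T)*1000)
print(a.round(1)); z=np.exp(6j*np.radians(a)).mean(); v=np.degrees(np.angle(z))/6; print("vertex mod60",v,"flat normal mod60",(v+30)%60, abs(z))
C=np.array([[0.5926,-0.1450],[0.5425,-0.2860],[0.3899,-0.2283],[0.4369,-0.0958]])
e=C[0]-C[3]+C[1]-C[2]; print("xdir",np.degrees(np.arctan2(e[1],e[0]))); e=C[0]-C[1]+C[3]-C[2]; print("ydir-90",np.degrees(np.arctan2(e[1],e[0]))-90)
E
```

```text
centre [ 0.4890536  -0.18865267] r(15) [14.05903267 14.45910032 14.48857507 14.00006467 14.32695551 14.0672969 ]
[  71.1   13.9  -48.3 -107.6 -169.6  134.9]
vertex mod60 12.395272474072774 flat normal mod60 42.395272474072776 0.9866443365411521
xdir -19.123486780903182
ydir-90 -19.54625764970764
```

Request:
servo_tool --steps '[{"translation": [3.5, -4.7, 10], "rot": [0, 0, -0.12], "hand": 50}, {"translation": [3.5, -4.7, 20], "rot": [0, 0, -0.24], "hand": 50}, {"translation": [3.5, -4.7, 35], "rot": [0, 0, -0.36], "hand": 50}, {"translation": [3.5, -4.7, 50], "rot": [0, 0, -0.48], "hand": 50}, {"translation": [3.5, -4.7, 65], "rot": [0, 0, -0.6], "hand": 50}, {"translation": [3.5, -4.7, 80], "rot": [0, 0, -0.72], "hand": 50}, {"translation": [3.5, -4.7, 80], "rot": [0, 0, -0.84], "hand": 50}, {"translation": [3.5, -4.7, 80], "rot": [0, 0, -0.863], "hand": 50}]'

```text
clock: 2.2
position: [0.4886, -0.1877, 0.2002]
tcp_rot: [-179.9, 0.0, 72.7]
ft_force: [0.1, -0.5, 0.3]
finger_gap: 0.0499
finger_force: 0.0
```

Request:
servo_tool --steps '[{"translation": [0, 0, 0], "rot": [0, 0, 0], "hand": 45}, {"translation": [0, 0, 0], "rot": [0, 0, 0], "hand": 45}, {"translation": [0, 0, 0], "rot": [0, 0, 0], "hand": 45}, {"translation": [0, 0, 0], "rot": [0, 0, 0], "hand": 45}, {"translation": [0, 0, 0], "rot": [0, 0, 0], "hand": 45}, {"translation": [0, 0, 0], "rot": [0, 0, 0], "hand": 45}, {"translation": [0, 0, 0], "rot": [0, 0, 0], "hand": 45}, {"translation": [0, 0, 0], "rot": [0, 0, 0], "hand": 45}]'

```text
clock: 2.87
position: [0.4902, -0.1864, 0.2014]
tcp_rot: [180.0, 0.0, 72.6]
ft_force: [-0.3, 0.4, 0.2]
finger_gap: 0.0453
finger_force: 0.0
```

```bash
cat > st.py <<'E'
from rig import *
s=sense(); print("t",round(s["clock"],2),"q",s["q"].round(1),"p",(s["position"]*1000).round(1),"rot",s["tcp_rot"].round(2),"F",s["ft_force"].round(2),"M",s["torque"].round(3),"gap",round(s["finger_gap"]*1000,1),"ff",round(s["finger_force"],1))
E
python3 st.py; python3 - <<'E'
from rig import *
from h import *
d=read_camera("wrist"); np.savez("pics/w2.npz",**d); c=d["frame"][100:330,180:460]
cv2.imwrite("pics/w2c.png",cv2.resize(c,None,fx=2.6,fy=2.6,interpolation=cv2.INTER_CUBIC))
E
```

```text
t 2.87 q [ 36.5  18.  -22.3  94.    7.2  69.4  -4.8] p [ 490.2 -186.4  201.4] rot [179.99   0.    72.64] F [-0.27  0.37  0.23] M [-0.032 -0.06   0.007] gap 45.3 ff 0.0
```

View pics/w2c.png

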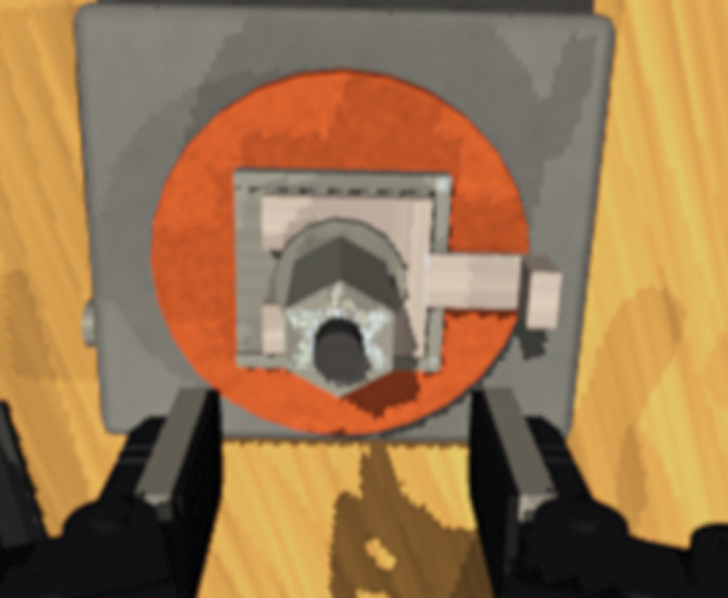

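The close crop shows the nut's flats parallel to the jaws (nut at (340,338), jaws at 218 and 472), and the tab at (540,295). q7 falls when turning clockwise, so I take the next flat round to gain range.

Request:
servo_tool --steps '[{"translation": [0, 0, 0], "rot": [0, 0, -0.12], "hand": 45}, {"translation": [0, 0, 0], "rot": [0, 0, -0.24], "hand": 45}, {"translation": [0, 0, 0], "rot": [0, 0, -0.36], "hand": 45}, {"translation": [0, 0, 0], "rot": [0, 0, -0.48], "hand": 45}, {"translation": [0, 0, 0], "rot": [0, 0, -0.6], "hand": 45}, {"translation": [0, 0, 0], "rot": [0, 0, -0.72], "hand": 45}, {"translation": [0, 0, 0], "rot": [0, 0, -0.84], "hand": 45}, {"translation": [0, 0, 0], "rot": [0, 0, -0.96], "hand": 45}]'

```text
clock: 3.58
position: [0.4902, -0.1865, 0.2013]
tcp_rot: [-180.0, -0.0, 128.0]
ft_force: [0.1, 0.4, 0.2]
finger_gap: 0.0452
finger_force: 0.0
```

Request:
servo_tool --steps '[{"translation": [0, 0, 0], "rot": [0, 0, -0.087], "hand": 45}, {"translation": [0, 0, 0], "rot": [0, 0, -0.087], "hand": 45}, {"translation": [0, 0, 0], "rot": [0, 0, -0.087], "hand": 45}, {"translation": [0, 0, 0], "rot": [0, 0, -0.087], "hand": 45}, {"translation": [0, 0, 0], "rot": [0, 0, -0.087], "hand": 45}, {"translation": [0, 0, 0], "rot": [0, 0, -0.087], "hand": 45}, {"translation": [0, 0, 0], "rot": [0, 0, -0.087], "hand": 45}, {"translation": [0, 0, 0], "rot": [0, 0, -0.087], "hand": 45}]'

```text
clock: 4.25
position: [0.4902, -0.1864, 0.2013]
tcp_rot: [-180.0, 0.0, 132.6]
ft_force: [0.5, -0.3, 0.7]
finger_gap: 0.0448
finger_force: 0.0
```

```bash
python3 st.py; python3 - <<'E'
from rig import *
from h import *
d=read_camera("wrist"); s=sense(); np.savez("pics/w3.npz",**d)
f=d["frame"]; hsv=cv2.cvtColor(f,cv2.COLOR_BGR2HSV)
m=(((hsv[...,0]<10)|(hsv[...,0]>174))&(hsv[...,1]>150)&(hsv[...,2]>80)).astype(np.uint8); m[300:]=0
P=ray(d,cv2.convexHull(cv2.findNonZero(m))[:,0],.082)[:,:2]; print("wheel",cv2.minEnclosingCircle(P.astype(np.float32)))
d2=np.load("pics/w2.npz"); print("nut w2",ray(d2,(340/2.6+180,337/2.6+100),.14))
p=proj(d,[[.4891,-.1886,.14]])[0]; print(p)
x,y=int(p[0]),int(p[1]); cv2.imwrite("pics/w3c.png",cv2.resize(f[y-60:y+60,x-90:x+90],None,fx=4.4,fy=4.4,interpolation=cv2.INTER_CUBIC))
print("cam",-d["R"].T@d["t"])
E
```

```text
t 4.25 q [ 44.3  19.6 -32.8  93.7  11.1  70.   51.8] p [ 490.2 -186.4  201.3] rot [-1.8000e+02  1.0000e-02  1.3262e+02] F [ 0.5  -0.27  0.71] M [ 0.005 -0.013 -0.   ] gap 44.8 ff 0.0
wheel ((0.396828293800354, -0.20640559494495392), 0.1510855257511139)
nut w2 [[ 0.48948371 -0.18832903  0.14      ]]
[308.39982042 226.7374653 ]
cam [ 0.43908528 -0.13069255  0.33063188]
```

View pics/w3c.png

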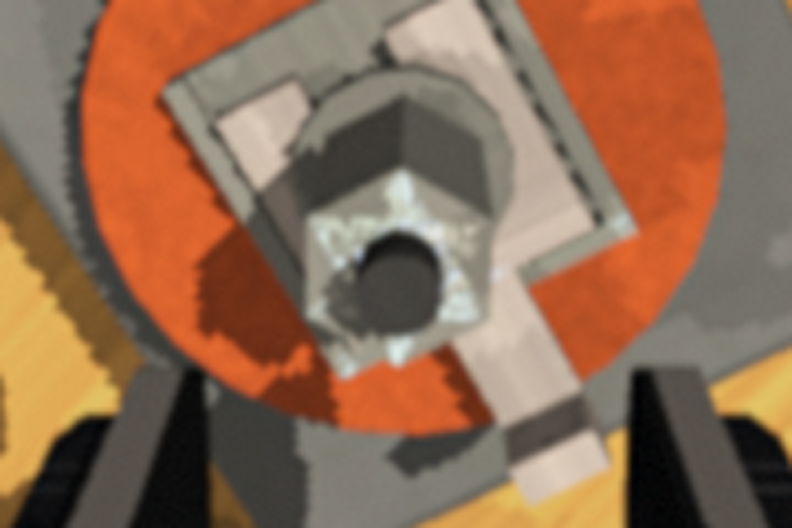

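The crop shows the nut's hole at (400,283), left of the jaws' centre line (419) by 2 mm or so, with the flats parallel to the jaws. I correct and go down.

Request:
servo_tool --steps '[{"translation": [-2, -2.3, 0], "rot": [0, 0, 0], "hand": 45}, {"translation": [-2, -2.3, 15], "rot": [0, 0, 0], "hand": 45}, {"translation": [-2, -2.3, 30], "rot": [0, 0, 0], "hand": 45}, {"translation": [-2, -2.3, 45], "rot": [0, 0, 0], "hand": 45}, {"translation": [-2, -2.3, 60], "rot": [0, 0, 0], "hand": 45}, {"translation": [-2, -2.3, 72], "rot": [0, 0, 0], "hand": 45}, {"translation": [-2, -2.3, 75], "rot": [0, 0, 0], "hand": 45}, {"translation": [-2, -2.3, 75], "rot": [0, 0, 0], "hand": 45}]'

```text
clock: 4.97
position: [0.489, -0.1895, 0.1253]
tcp_rot: [-179.9, -0.1, 132.6]
ft_force: [-0.3, 0.4, 0.0]
finger_gap: 0.0452
finger_force: 0.0
```

Request:
servo_tool --steps '[{"translation": [0, 0, 0], "rot": [0, 0, 0], "hand": 35}, {"translation": [0, 0, 0], "rot": [0, 0, 0], "hand": 32}, {"translation": [0, 0, 0], "rot": [0, 0, 0], "hand": 30}, {"translation": [0, 0, 0], "rot": [0, 0, 0], "hand": 28}, {"translation": [0, 0, 0], "rot": [0, 0, 0], "hand": 26}, {"translation": [0, 0, 0], "rot": [0, 0, 0], "hand": 24}, {"translation": [0, 0, 0], "rot": [0, 0, 0], "hand": 22}, {"translation": [0, 0, 0], "rot": [0, 0, 0], "hand": 20}]'

```text
clock: 5.63
position: [0.4901, -0.1899, 0.1269]
tcp_rot: [-180.0, 0.1, 132.6]
ft_force: [-1.3, 0.0, 3.0]
finger_gap: 0.025
finger_force: 59.5
```

```bash
python3 st.py
```

```text
t 5.63 q [ 43.4  23.8 -31.5  99.4  14.1  60.7  49.7] p [ 490.1 -189.9  126.9] rot [-1.8000e+02  7.0000e-02  1.3261e+02] F [-1.32  0.02  2.97] M [-0.159  0.157 -0.049] gap 25.0 ff 59.5
```

Request:
servo_tool --steps '[{"translation": [0, 0, 0], "rot": [0, 0, 0.02], "hand": 20}, {"translation": [0, 0, -0.1], "rot": [0, 0, 0.04], "hand": 20}, {"translation": [0, 0, -0.2], "rot": [0, 0, 0.06], "hand": 20}, {"translation": [0, 0, -0.3], "rot": [0, 0, 0.08], "hand": 20}, {"translation": [0, 0, -0.3], "rot": [0, 0, 0.1], "hand": 20}, {"translation": [0, 0, -0.3], "rot": [0, 0, 0.12], "hand": 20}, {"translation": [0, 0, -0.3], "rot": [0, 0, 0.12], "hand": 20}, {"translation": [0, 0, -0.3], "rot": [0, 0, 0.12], "hand": 20}]'

```text
clock: 6.3
position: [0.4899, -0.1901, 0.1268]
tcp_rot: [-180.0, 0.1, 125.7]
ft_force: [-2.0, -1.6, 5.7]
finger_gap: 0.0247
finger_force: 59.7
```

```bash
python3 st.py
```

```text
t 6.3 q [ 42.3  23.5 -30.   99.5  13.3  60.5  43.4] p [ 489.9 -190.1  126.8] rot [-1.7997e+02  5.0000e-02  1.2569e+02] F [-1.98 -1.6   5.72] M [-0.476  0.24   0.284] gap 24.7 ff 59.7
```

Request:
servo_tool --steps '[{"translation": [0, 0, -0.3], "rot": [0, 0, 0], "hand": 20}, {"translation": [0, 0, -0.6], "rot": [0, 0, 0], "hand": 20}, {"translation": [0, 0, -0.8], "rot": [0, 0, 0], "hand": 20}, {"translation": [0, 0, -0.8], "rot": [0, 0, 0.0], "hand": 20}, {"translation": [0, 0, -0.8], "rot": [0, 0, 0], "hand": 20}, {"translation": [0, 0, -0.8], "rot": [0, 0, 0], "hand": 20}, {"translation": [0, 0, -0.8], "rot": [0, 0, 0], "hand": 20}, {"translation": [0, 0, -0.8], "rot": [0, 0, 0], "hand": 20}]'

```text
clock: 6.97
position: [0.4898, -0.19, 0.1273]
tcp_rot: [-180.0, 0.0, 125.7]
ft_force: [-0.1, -5.4, 2.2]
finger_gap: 0.0249
finger_force: 59.5
```

Request:
servo_tool --steps '[{"translation": [0, 0, -0.2], "rot": [0, 0, 0.03], "hand": 20}, {"translation": [0, 0, -0.3], "rot": [0, 0, 0.06], "hand": 20}, {"translation": [0, 0, -0.4], "rot": [0, 0, 0.09], "hand": 20}, {"translation": [0, 0, -0.5], "rot": [0, 0, 0.12], "hand": 20}, {"translation": [0, 0, -0.6], "rot": [0, 0, 0.15], "hand": 20}, {"translation": [0, 0, -0.7], "rot": [0, 0, 0.18], "hand": 20}, {"translation": [0, 0, -0.7], "rot": [0, 0, 0.18], "hand": 20}, {"translation": [0, 0, -0.7], "rot": [0, 0, 0.18], "hand": 20}]'

```text
clock: 7.63
position: [0.4894, -0.1902, 0.1279]
tcp_rot: [-179.9, 0.0, 115.4]
ft_force: [0.1, -4.7, 1.7]
finger_gap: 0.0247
finger_force: 59.3
```

```bash
python3 st.py
```

```text
t 7.63 q [ 40.8  23.1 -27.9  99.4  12.2  60.5  34.1] p [ 489.4 -190.2  127.9] rot [-1.7994e+02  3.0000e-02  1.1542e+02] F [ 0.08 -4.72  1.65] M [-1.079  0.114  0.293] gap 24.7 ff 59.3
```

Request:
servo_tool --steps '[{"translation": [0, 0, -0.1], "rot": [0, 0, 0.04], "hand": 20}, {"translation": [0, 0, -0.2], "rot": [0, 0, 0.08], "hand": 20}, {"translation": [0, 0, -0.3], "rot": [0, 0, 0.12], "hand": 20}, {"translation": [0, 0, -0.4], "rot": [0, 0, 0.16], "hand": 20}, {"translation": [0, 0, -0.5], "rot": [0, 0, 0.2], "hand": 20}, {"translation": [0, 0, -0.6], "rot": [0, 0, 0.24], "hand": 20}, {"translation": [0, 0, -0.7], "rot": [0, 0, 0.28], "hand": 20}, {"translation": [0, 0, -0.7], "rot": [0, 0, 0.28], "hand": 20}]'

```text
clock: 8.3
position: [0.4887, -0.1905, 0.1285]
tcp_rot: [-179.9, 0.0, 99.3]
ft_force: [-1.9, -6.1, 2.7]
finger_gap: 0.0251
finger_force: 59.5
```

```bash
python3 st.py
```

```text
t 8.3 q [ 38.3  22.5 -24.6  99.5  10.7  60.4  19.4] p [ 488.7 -190.5  128.5] rot [-1.7986e+02  5.0000e-02  9.9300e+01] F [-1.92 -6.12  2.73] M [-1.155  0.354  0.24 ] gap 25.1 ff 59.5
```

Request:
servo_tool --steps '[{"translation": [-0.5, -0.2, -0.3], "rot": [0, 0, 0.05], "hand": 20}, {"translation": [-1, -0.4, -0.5], "rot": [0, 0, 0.1], "hand": 20}, {"translation": [-1, -0.4, -0.7], "rot": [0, 0, 0.15], "hand": 20}, {"translation": [-1, -0.4, -0.9], "rot": [0, 0, 0.2], "hand": 20}, {"translation": [-1, -0.4, -1.0], "rot": [0, 0, 0.25], "hand": 20}, {"translation": [-1, -0.4, -1.2], "rot": [0, 0, 0.3], "hand": 20}, {"translation": [-1, -0.4, -1.3], "rot": [0, 0, 0.35], "hand": 20}, {"translation": [-1, -0.4, -1.3], "rot": [0, 0, 0.35], "hand": 20}]'

```text
clock: 8.97
position: [0.4879, -0.1905, 0.1295]
tcp_rot: [-179.8, 0.0, 79.3]
ft_force: [-4.8, -5.0, 3.0]
finger_gap: 0.0249
finger_force: 59.5
```

```bash
python3 st.py
```

```text
t 8.97 q [ 35.4  21.9 -20.6  99.6   8.7  60.3   1.1] p [ 487.9 -190.5  129.5] rot [-1.7978e+02  3.0000e-02  7.9250e+01] F [-4.75 -5.    3.03] M [-0.909  0.603  0.217] gap 24.9 ff 59.5
```

Request:
servo_tool --steps '[{"translation": [-0.3, -0.3, -0.3], "rot": [0, 0, 0.05], "hand": 20}, {"translation": [-0.6, -0.6, -0.5], "rot": [0, 0, 0.1], "hand": 20}, {"translation": [-0.6, -0.6, -0.7], "rot": [0, 0, 0.15], "hand": 20}, {"translation": [-0.6, -0.6, -0.8], "rot": [0, 0, 0.2], "hand": 20}, {"translation": [-0.6, -0.6, -1.0], "rot": [0, 0, 0.25], "hand": 20}, {"translation": [-0.6, -0.6, -1.2], "rot": [0, 0, 0.3], "hand": 20}, {"translation": [-0.6, -0.6, -1.4], "rot": [0, 0, 0.35], "hand": 20}, {"translation": [-0.6, -0.6, -1.4], "rot": [0, 0, 0.35], "hand": 20}]'

```text
clock: 9.63
position: [0.487, -0.1903, 0.1307]
tcp_rot: [-179.7, 0.1, 59.3]
ft_force: [-4.3, -2.8, 1.9]
finger_gap: 0.0253
finger_force: 59.4
```

```bash
python3 st.py
```

```text
t 9.63 q [ 32.5  21.3 -16.7  99.7   6.9  60.3 -17.3] p [ 487.  -190.3  130.7] rot [-1.7974e+02  7.0000e-02  5.9270e+01] F [-4.31 -2.82  1.86] M [-0.675  0.739  0.253] gap 25.3 ff 59.4
```

Request:
servo_tool --steps '[{"translation": [-0.3, -0.3, -0.2], "rot": [0, 0, 0.06], "hand": 20}, {"translation": [-0.5, -0.4, -0.4], "rot": [0, 0, 0.12], "hand": 20}, {"translation": [-0.5, -0.4, -0.6], "rot": [0, 0, 0.18], "hand": 20}, {"translation": [-0.5, -0.4, -0.8], "rot": [0, 0, 0.24], "hand": 20}, {"translation": [-0.5, -0.4, -1.0], "rot": [0, 0, 0.3], "hand": 20}, {"translation": [-0.5, -0.4, -1.2], "rot": [0, 0, 0.36], "hand": 20}, {"translation": [-0.5, -0.4, -1.4], "rot": [0, 0, 0.42], "hand": 20}, {"translation": [-0.5, -0.4, -1.4], "rot": [0, 0, 0.42], "hand": 20}]'

```text
clock: 10.3
position: [0.4861, -0.1895, 0.1319]
tcp_rot: [-179.7, 0.2, 35.3]
ft_force: [-4.9, -0.6, 3.2]
finger_gap: 0.025
finger_force: 59.5
```

Request:
servo_tool --steps '[{"translation": [-0.3, -0.1, -0.2], "rot": [0, 0, 0.04], "hand": 20}, {"translation": [-0.3, -0.1, -0.4], "rot": [0, 0, 0.08], "hand": 20}, {"translation": [-0.3, -0.1, -0.5], "rot": [0, 0, 0.12], "hand": 20}, {"translation": [-0.3, -0.1, -0.6], "rot": [0, 0, 0.16], "hand": 20}, {"translation": [-0.3, -0.1, -0.7], "rot": [0, 0, 0.2], "hand": 20}, {"translation": [-0.3, -0.1, -0.8], "rot": [0, 0, 0.24], "hand": 20}, {"translation": [-0.3, -0.1, -0.9], "rot": [0, 0, 0.28], "hand": 20}, {"translation": [-0.3, -0.1, -0.9], "rot": [0, 0, 0.28], "hand": 20}]'

```text
clock: 10.97
position: [0.4858, -0.1889, 0.1327]
tcp_rot: [-179.7, 0.2, 19.3]
ft_force: [-3.8, -0.3, 3.6]
finger_gap: 0.025
finger_force: 59.4
```

```bash
python3 st.py
```

```text
t 10.97 q [ 26.6  20.4  -9.1  99.9   3.5  60.3 -54.5] p [ 485.8 -188.9  132.7] rot [-179.69    0.24   19.28] F [-3.85 -0.35  3.6 ] M [-0.27   0.924  0.32 ] gap 25.0 ff 59.4
```

Request:
servo_tool --steps '[{"translation": [-0.5, 0, -0.4], "rot": [0, 0, 0.06], "hand": 20}, {"translation": [-0.5, 0, -0.6], "rot": [0, 0, 0.12], "hand": 20}, {"translation": [-0.5, 0, -0.8], "rot": [0, 0, 0.18], "hand": 20}, {"translation": [-0.5, 0, -1.0], "rot": [0, 0, 0.24], "hand": 20}, {"translation": [-0.5, 0, -1.2], "rot": [0, 0, 0.3], "hand": 20}, {"translation": [-0.5, 0, -1.4], "rot": [0, 0, 0.36], "hand": 20}, {"translation": [-0.5, 0, -1.6], "rot": [0, 0, 0.42], "hand": 20}, {"translation": [-0.5, 0, -1.8], "rot": [0, 0, 0.42], "hand": 20}]'

```text
clock: 11.63
position: [0.4856, -0.1879, 0.1342]
tcp_rot: [-179.7, 0.3, -4.7]
ft_force: [-4.6, 1.9, 1.5]
finger_gap: 0.0252
finger_force: 59.3
```

```bash
python3 st.py
```

```text
t 11.63 q [ 23.1  20.1  -4.7 100.    1.6  60.4 -76.9] p [ 485.6 -187.9  134.2] rot [-179.72    0.35   -4.74] F [-4.57  1.87  1.47] M [0.422 0.94  0.224] gap 25.2 ff 59.3
```

Request:
servo_tool --steps '[{"translation": [0, 0, 0], "rot": [0, 0, -0.03], "hand": 30}, {"translation": [0, 0, 0], "rot": [0, 0, -0.03], "hand": 50}, {"translation": [0, 0, 0], "rot": [0, 0, -0.03], "hand": 50}, {"translation": [0, 0, -5], "rot": [0, 0, -0.03], "hand": 50}, {"translation": [0, 0, -25], "rot": [0, 0, -0.03], "hand": 50}, {"translation": [0, 0, -50], "rot": [0, 0, -0.03], "hand": 50}, {"translation": [0, 0, -75], "rot": [0, 0, -0.03], "hand": 50}, {"translation": [0, 0, -75], "rot": [0, 0, -0.03], "hand": 50}]'

```text
clock: 12.3
position: [0.4914, -0.1924, 0.2165]
tcp_rot: [179.8, -0.7, -3.2]
ft_force: [1.1, -0.2, 0.3]
finger_gap: 0.0499
finger_force: 0.0
```

```bash
python3 st.py
```

```text
t 12.3 q [ 23.5  15.9  -5.   93.3   1.4  70.1 -74.9] p [ 491.4 -192.4  216.5] rot [179.84  -0.67  -3.15] F [ 1.11 -0.23  0.32] M [ 0.043 -0.043  0.078] gap 49.9 ff 0.0
```

Request:
servo_tool --steps '[{"translation": [20, 4, 0], "rot": [0, 0, 0.07], "hand": 40}, {"translation": [40, 9, 0], "rot": [0, 0, 0.14], "hand": 40}, {"translation": [52, 11.3, 10], "rot": [0, 0, 0.21], "hand": 40}, {"translation": [52.3, 11.3, 25], "rot": [0, 0, 0.28], "hand": 40}, {"translation": [52.3, 11.3, 40], "rot": [0, 0, 0.28], "hand": 40}, {"translation": [52.3, 11.3, 55], "rot": [0, 0, 0.28], "hand": 40}, {"translation": [52.3, 11.3, 55], "rot": [0, 0, 0.28], "hand": 40}, {"translation": [52.3, 11.3, 55], "rot": [0, 0, 0.28], "hand": 40}]'

```text
clock: 12.97
position: [0.5388, -0.2053, 0.155]
tcp_rot: [-180.0, 0.1, -19.2]
ft_force: [-0.2, 0.0, 0.1]
finger_gap: 0.0397
finger_force: 0.0
```

```bash
python3 st.py; python3 - <<'E'
from rig import *
from h import *
d=read_camera("wrist"); np.savez("pics/w4.npz",**d)
f=d["frame"]; cv2.imwrite("pics/w4.png",f)
print(proj(d,[[.5426,-.2073,.109],[.5355,-.2273,.105]]), proj(d,[[.4897,-.1889,.147]]))
E
```

```text
t 12.97 q [ 20.7  24.6  -2.1  90.    0.9  65.5 -90.8] p [ 538.8 -205.3  155. ] rot [-1.7998e+02  1.0000e-01 -1.9200e+01] F [-0.22  0.02  0.14] M [ 0.    -0.046  0.   ] gap 39.7 ff 0.0
[[313.29164303 231.2894071 ]
 [349.53244981 228.8338549 ]] [[313.39176198 360.60815787]]
```

View pics/w4.png

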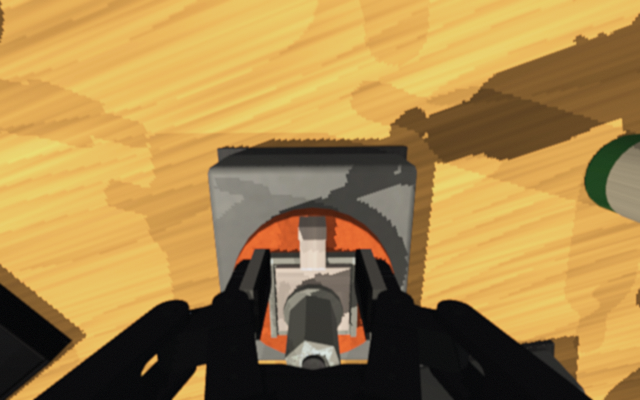

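The tab top shows at (312,230), within 1 px of its predicted place, between the jaws' centre lines; the plate is square to the jaws.

Request:
servo_tool --steps '[{"translation": [4.2, 0.3, 0], "rot": [0, 0, 0], "hand": 36}, {"translation": [4.2, 0.3, 10], "rot": [0, 0, 0], "hand": 36}, {"translation": [4.2, 0.3, 20], "rot": [0, 0, 0], "hand": 36}, {"translation": [4.2, 0.3, 30], "rot": [0, 0, 0], "hand": 36}, {"translation": [4.2, 0.3, 40], "rot": [0, 0, 0], "hand": 36}, {"translation": [4.2, 0.3, 47], "rot": [0, 0, 0], "hand": 36}, {"translation": [4.2, 0.3, 47], "rot": [0, 0, 0], "hand": 36}, {"translation": [4.2, 0.3, 47], "rot": [0, 0, 0], "hand": 36}]'

```text
clock: 13.68
position: [0.5424, -0.2071, 0.1077]
tcp_rot: [-180.0, 0.1, -19.2]
ft_force: [-0.8, 0.3, -0.3]
finger_gap: 0.0359
finger_force: 0.0
```

Request:
servo_tool --steps '[{"translation": [0, 0, 0], "rot": [0, 0, 0], "hand": 28}, {"translation": [0, 0, 0], "rot": [0, 0, 0], "hand": 25}, {"translation": [0, 0, 0], "rot": [0, 0, 0], "hand": 22}, {"translation": [0, 0, 0], "rot": [0, 0, 0], "hand": 20}, {"translation": [0, 0, 0], "rot": [0, 0, 0], "hand": 18}, {"translation": [0, 0, 0], "rot": [0, 0, 0], "hand": 16}, {"translation": [0, 0, 0], "rot": [0, 0, 0], "hand": 14}, {"translation": [0, 0, 0], "rot": [0, 0, 0], "hand": 10}]'

```text
clock: 14.35
position: [0.5433, -0.2073, 0.1089]
tcp_rot: [-180.0, -0.0, -19.2]
ft_force: [0.7, 0.6, 1.4]
finger_gap: 0.0137
finger_force: 58.5
```

```bash
python3 st.py
```

```text
t 14.35 q [ 20.7  27.6  -2.1  92.4   1.1  59.9 -90.9] p [ 543.3 -207.3  108.9] rot [-1.7999e+02 -4.0000e-02 -1.9200e+01] F [0.67 0.56 1.35] M [ 0.014 -0.049  0.022] gap 13.7 ff 58.5
```

Request:
servo_tool --steps '[{"translation": [0, 0, -0.5], "rot": [0, 0, 0], "hand": 10}, {"translation": [0, 0, -1], "rot": [0, 0, 0], "hand": 10}, {"translation": [0, 0, -1.5], "rot": [0, 0, 0], "hand": 10}, {"translation": [0, 0, -2], "rot": [0, 0, 0], "hand": 10}, {"translation": [0, 0, -2.5], "rot": [0, 0, 0], "hand": 10}, {"translation": [0, 0, -3.2], "rot": [0, 0, 0], "hand": 10}, {"translation": [0, 0, -4], "rot": [0, 0, 0], "hand": 10}, {"translation": [0, 0, -4.3], "rot": [0, 0, 0], "hand": 10}]'

```text
clock: 15.02
position: [0.543, -0.2073, 0.1129]
tcp_rot: [180.0, 0.0, -19.2]
ft_force: [-0.1, 0.9, -0.8]
finger_gap: 0.0135
finger_force: 58.5
```

```bash
python3 st.py
```

```text
t 15.02 q [ 20.7  27.4  -2.1  92.2   1.1  60.5 -90.9] p [ 543.  -207.3  112.9] rot [180.    0.  -19.2] F [-0.09  0.87 -0.79] M [-0.015 -0.085 -0.037] gap 13.5 ff 58.5
```

Lifted with just the plate's weight showing (−0.8 N). Slide out.

Request:
servo_tool --steps '[{"translation": [1, 0, 0], "rot": [0, 0, 0], "hand": 10}, {"translation": [3, 0, 0], "rot": [0, 0, 0], "hand": 10}, {"translation": [5, 0, 0], "rot": [0, 0, 0], "hand": 10}, {"translation": [8, 0, 0], "rot": [0, 0, 0], "hand": 10}, {"translation": [11, 0, 0], "rot": [0, 0, 0], "hand": 10}, {"translation": [14, 0, 0], "rot": [0, 0, 0], "hand": 10}, {"translation": [17, 0, 0], "rot": [0, 0, 0], "hand": 10}, {"translation": [17, 0, 0], "rot": [0, 0, 0], "hand": 10}]'

```text
clock: 15.68
position: [0.5598, -0.2132, 0.1129]
tcp_rot: [180.0, -0.0, -19.2]
ft_force: [0.3, -0.2, -1.6]
finger_gap: 0.0142
finger_force: 58.5
```

```bash
python3 st.py
```

```text
t 15.68 q [ 20.6  29.2  -2.   89.2   1.1  61.6 -90.9] p [ 559.8 -213.2  112.9] rot [ 1.80e+02 -4.00e-02 -1.92e+01] F [ 0.29 -0.2  -1.56] M [-0.071 -0.083 -0.01 ] gap 14.2 ff 58.5
```

Request:
servo_tool --steps '[{"translation": [6, 0, 0], "rot": [0, 0, 0], "hand": 10}, {"translation": [14, 0, 0], "rot": [0, 0, 0], "hand": 10}, {"translation": [24, 0, 0], "rot": [0, 0, 0], "hand": 10}, {"translation": [36, 0, 0], "rot": [0, 0, 0], "hand": 10}, {"translation": [48, 0, 0], "rot": [0, 0, 0], "hand": 10}, {"translation": [58, 0, 0], "rot": [0, 0, 0], "hand": 10}, {"translation": [65, 0, 0], "rot": [0, 0, 0], "hand": 10}, {"translation": [65, 0, 0], "rot": [0, 0, 0], "hand": 10}]'

```text
clock: 16.35
position: [0.6221, -0.2348, 0.1126]
tcp_rot: [-180.0, -0.1, -19.2]
ft_force: [-0.0, 0.7, -2.2]
finger_gap: 0.0141
finger_force: 58.5
```

Request:
servo_tool --steps '[{"translation": [0, 0, -10], "rot": [0, 0, 0], "hand": 10}, {"translation": [0, 0, -25], "rot": [0, 0, 0], "hand": 10}, {"translation": [0, 0, -45], "rot": [0, 0, 0], "hand": 10}, {"translation": [0, 0, -65], "rot": [0, 0, 0], "hand": 10}, {"translation": [0, 0, -85], "rot": [0, 0, 0], "hand": 10}, {"translation": [0, 0, -95], "rot": [0, 0, 0], "hand": 10}, {"translation": [0, 0, -100], "rot": [0, 0, 0], "hand": 10}, {"translation": [0, 0, -100], "rot": [0, 0, 0], "hand": 10}]'

```text
clock: 17.02
position: [0.6208, -0.2344, 0.2146]
tcp_rot: [180.0, -0.1, -19.2]
ft_force: [0.5, -0.8, -1.0]
finger_gap: 0.0135
finger_force: 58.6
```

```bash
python3 st.py; python3 - <<'E'
from h import *
d=np.load("pics/scene0.npz"); f=d["frame"]
g=(f.max(2)<45).astype(np.uint8); w=np.zeros_like(g); w[145:235,375:485]=g[145:235,375:485]
w=cv2.morphologyEx(w,cv2.MORPH_OPEN,np.ones((3,3))); h=cv2.convexHull(cv2.findNonZero(w))
ap=cv2.approxPolyDP(h,4,True)[:,0]; print(ap.tolist()); 
for z in (0.03,0): print(z,(ray(d,ap,z)[:,:2]*1000).round().tolist())
E
```

```text
t 17.02 q [ 20.1  32.3  -1.5  69.3   0.8  78.3 -90.5] p [ 620.8 -234.4  214.6] rot [ 1.80e+02 -1.40e-01 -1.92e+01] F [ 0.51 -0.77 -0.99] M [-0.016 -0.123 -0.03 ] gap 13.5 ff 58.6
[[473, 192], [440, 227], [385, 186], [420, 154], [473, 187]]
0.03 [[598.0, 275.0], [649.0, 135.0], [476.0, 78.0], [423.0, 225.0], [585.0, 286.0]]
0 [[583.0, 296.0], [636.0, 151.0], [458.0, 93.0], [403.0, 244.0], [570.0, 306.0]]
```

Request:
servo_tool --steps '[{"translation": [-7, -14, 0], "rot": [0, 0, -0.03], "hand": 10}, {"translation": [-18, -38, 0], "rot": [0, 0, -0.07], "hand": 10}, {"translation": [-32, -66, 0], "rot": [0, 0, -0.11], "hand": 10}, {"translation": [-46, -94, 0], "rot": [0, 0, -0.16], "hand": 10}, {"translation": [-60, -122, 0], "rot": [0, 0, -0.2], "hand": 10}, {"translation": [-74, -151, 0], "rot": [0, 0, -0.25], "hand": 10}, {"translation": [-87, -179, 0], "rot": [0, 0, -0.3], "hand": 10}, {"translation": [-94, -193, 0], "rot": [0, 0, -0.32], "hand": 10}]'

```text
clock: 17.68
position: [0.5934, -0.0148, 0.2114]
tcp_rot: [-179.8, 0.2, -0.4]
ft_force: [-0.3, 1.1, -1.7]
finger_gap: 0.0138
finger_force: 58.6
```

```bash
python3 st.py; python3 -c "
from rig import *
import numpy as np
from scipy.spatial.transform import Rotation as R
s=sense(); M=R.from_euler('xyz',s['tcp_rot'],degrees=True).as_matrix(); print(M.T@(np.array([.5705,.191,.15])-s['position'])*1000)"
```

```text
t 17.68 q [  6.2  24.6  -9.   82.1   3.6  73.8 -93.4] p [593.4 -14.8 211.4] rot [-179.76    0.21   -0.4 ] F [-0.28  1.15 -1.66] M [ 0.121 -0.053 -0.005] gap 13.8 ff 58.6
[ -24.11849838 -205.42416348   62.36282606]
```

Request:
servo_tool --steps '[{"translation": [-3, -25, 0], "rot": [0, 0, -0.04], "hand": 10}, {"translation": [-7, -58, 0], "rot": [0, 0, -0.09], "hand": 10}, {"translation": [-11, -92, 0], "rot": [0, 0, -0.14], "hand": 10}, {"translation": [-15, -126, 5], "rot": [0, 0, -0.2], "hand": 10}, {"translation": [-19, -160, 15], "rot": [0, 0, -0.25], "hand": 10}, {"translation": [-22, -188, 30], "rot": [0, 0, -0.3], "hand": 10}, {"translation": [-24, -205, 45], "rot": [0, 0, -0.3], "hand": 10}, {"translation": [-24, -205, 60], "rot": [0, 0, -0.3], "hand": 10}]'

```text
clock: 18.35
position: [0.572, 0.1907, 0.1514]
tcp_rot: [-179.7, 0.1, 16.8]
ft_force: [0.1, 0.7, -1.7]
finger_gap: 0.0142
finger_force: 58.7
```

Request:
servo_tool --steps '[{"translation": [0, 0, 0], "rot": [0, 0, 0], "hand": 10}, {"translation": [0, 0, 0], "rot": [0, 0, 0], "hand": 10}, {"translation": [0, 0, 0], "rot": [0, 0, 0], "hand": 10}, {"translation": [0, 0, 0], "rot": [0, 0, 0], "hand": 10}, {"translation": [0, 0, 0], "rot": [0, 0, 0], "hand": 10}, {"translation": [0, 0, 0], "rot": [0, 0, 0], "hand": 10}, {"translation": [0, 0, 0], "rot": [0, 0, 0], "hand": 10}, {"translation": [0, 0, 0], "rot": [0, 0, 0], "hand": 10}]'

```text
clock: 19.02
position: [0.5745, 0.1841, 0.1533]
tcp_rot: [-180.0, -0.0, 16.3]
ft_force: [0.1, 0.9, -2.2]
finger_gap: 0.0138
finger_force: 58.7
```

```bash
python3 st.py; python3 - <<'E'
from rig import *
from h import *
d=read_camera("scene"); np.savez("pics/s5.npz",**d); e=read_camera("wrist"); np.savez("pics/w5.npz",**e)
a=cv2.resize(d["frame"][110:250,350:510],(640,560))
b=e["frame"]; b=cv2.resize(b,(160*5//2,100*5//2)); o=np.zeros((560,800,3),np.uint8); o[:,:400]=cv2.resize(d["frame"][110:250,370:470],(400,560)); o[:250,400:]=b
cv2.imwrite("pics/p5.png",o)
E
```

```text
t 19.02 q [ -8.9  28.5 -15.4  85.3   7.9  67.3 -99.2] p [574.5 184.1 153.3] rot [-1.80e+02 -4.00e-02  1.63e+01] F [ 0.12  0.85 -2.16] M [-0.004 -0.1   -0.019] gap 13.8 ff 58.7
```

View pics/p5.png

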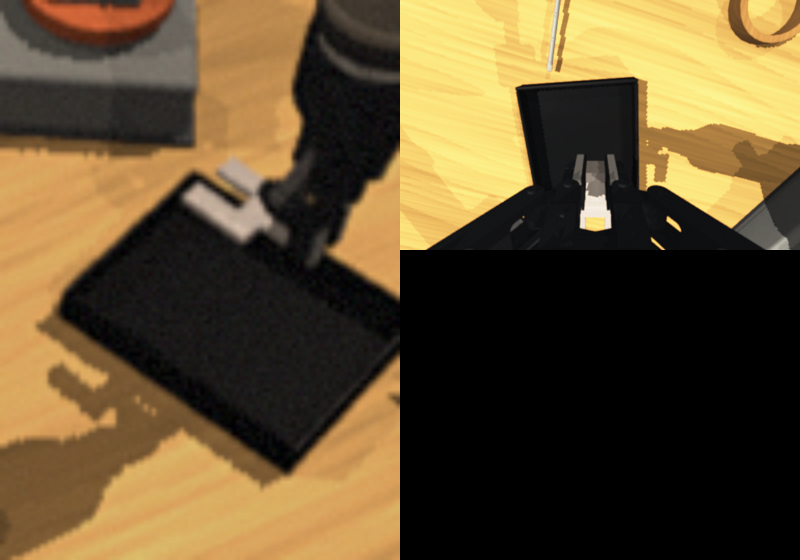

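The held plate stays level in the jaws above the tray; in the wrist view the tray's far rim corners are at full-picture pixels (187,138) and (381,125).

```bash
python3 - <<'E'
from h import *
e=np.load("pics/w5.npz"); A=ray(e,[(187,138),(381,125)],.03)[:,:2]; print(A, np.linalg.norm(A[0]-A[1]))
u=(A[0]-A[1])/np.linalg.norm(A[0]-A[1]); n=np.array([u[1],-u[0]]); n*=np.sign(n[0]); print("tray x dir",np.degrees(np.arctan2(n[1],n[0])),"centre",A.mean(0)-n*.095)
E
```

```text
[[0.59417351 0.28827963]
 [0.64442089 0.15048684]] 0.14666851532246908
tray x dir 20.034842156630447 centre [0.53004618 0.18683704]
```

Request:
servo_tool --steps '[{"translation": [-5, -17.5, 5], "rot": [0, 0, -0.06], "hand": 10}, {"translation": [-5, -17.5, 20], "rot": [0, 0, -0.06], "hand": 10}, {"translation": [-5, -17.5, 40], "rot": [0, 0, -0.06], "hand": 10}, {"translation": [-5, -17.5, 60], "rot": [0, 0, -0.06], "hand": 10}, {"translation": [-5, -17.5, 80], "rot": [0, 0, -0.06], "hand": 10}, {"translation": [-5, -17.5, 100], "rot": [0, 0, -0.06], "hand": 10}, {"translation": [-5, -17.5, 112], "rot": [0, 0, -0.06], "hand": 10}, {"translation": [-5, -17.5, 116], "rot": [0, 0, -0.06], "hand": 10}]'

```text
clock: 19.78
position: [0.5621, 0.1997, 0.0342]
tcp_rot: [-180.0, 0.3, 19.9]
ft_force: [-0.3, -0.9, -2.1]
finger_gap: 0.0137
finger_force: 58.7
```

Request:
servo_tool --steps '[{"translation": [0, 0, 0], "rot": [0, 0, 0], "hand": 10}, {"translation": [0, 0, 0], "rot": [0, 0, 0], "hand": 10}, {"translation": [0, 0, 1], "rot": [0, 0, 0], "hand": 10}, {"translation": [0, 0, 2], "rot": [0, 0, 0], "hand": 10}, {"translation": [0, 0, 3], "rot": [0, 0, 0], "hand": 10}, {"translation": [0, 0, 4], "rot": [0, 0, 0], "hand": 10}, {"translation": [0, 0, 5], "rot": [0, 0, 0], "hand": 10}, {"translation": [0, 0, 5], "rot": [0, 0, 0], "hand": 10}]'

```text
clock: 20.45
position: [0.5644, 0.1995, 0.0318]
tcp_rot: [180.0, 0.0, 19.8]
ft_force: [0.3, -0.4, -1.8]
finger_gap: 0.0135
finger_force: 58.7
```

```bash
python3 st.py
```

```text
t 20.45 q [-10.7  35.6 -15.   92.9  10.9  53.  -99.9] p [564.4 199.5  31.8] rot [1.800e+02 1.000e-02 1.976e+01] F [ 0.31 -0.36 -1.76] M [-0.009 -0.048  0.014] gap 13.5 ff 58.7
```

Expected contact at TCP z ≈ 0.0255; go down slowly.

Request:
servo_tool --steps '[{"translation": [0, 0, 1], "rot": [0, 0, 0], "hand": 10}, {"translation": [0, 0, 2], "rot": [0, 0, 0], "hand": 10}, {"translation": [0, 0, 3], "rot": [0, 0, 0], "hand": 10}, {"translation": [0, 0, 4], "rot": [0, 0, 0], "hand": 10}, {"translation": [0, 0, 4.5], "rot": [0, 0, 0], "hand": 10}, {"translation": [0, 0, 5], "rot": [0, 0, 0], "hand": 10}, {"translation": [0, 0, 5], "rot": [0, 0, 0], "hand": 10}, {"translation": [0, 0, 5], "rot": [0, 0, 0], "hand": 10}]'

```text
clock: 21.12
position: [0.5645, 0.1996, 0.0269]
tcp_rot: [180.0, 0.0, 19.8]
ft_force: [-0.6, -0.1, -0.9]
finger_gap: 0.0139
finger_force: 58.7
```

Request:
servo_tool --steps '[{"translation": [0, 0, 0.3], "rot": [0, 0, 0], "hand": 10}, {"translation": [0, 0, 0.6], "rot": [0, 0, 0], "hand": 10}, {"translation": [0, 0, 0.9], "rot": [0, 0, 0], "hand": 10}, {"translation": [0, 0, 1], "rot": [0, 0, 0], "hand": 10}, {"translation": [0, 0, 1], "rot": [0, 0, 0], "hand": 10}, {"translation": [0, 0, 1], "rot": [0, 0, 0], "hand": 10}, {"translation": [0, 0, 1], "rot": [0, 0, 0], "hand": 10}, {"translation": [0, 0, 1], "rot": [0, 0, 0], "hand": 10}]'

```text
clock: 21.78
position: [0.5647, 0.1997, 0.0261]
tcp_rot: [180.0, -0.0, 19.8]
ft_force: [0.0, -0.2, 0.7]
finger_gap: 0.0135
finger_force: 58.9
```

Request:
servo_tool --steps '[{"translation": [0, 0, 0.3], "rot": [0, 0, 0], "hand": 10}, {"translation": [0, 0, 0.6], "rot": [0, 0, 0], "hand": 10}, {"translation": [0, 0, 0.6], "rot": [0, 0, 0], "hand": 10}, {"translation": [0, 0, 0.6], "rot": [0, 0, 0], "hand": 10}, {"translation": [0, 0, 0.6], "rot": [0, 0, 0], "hand": 10}, {"translation": [0, 0, 0.6], "rot": [0, 0, 0], "hand": 10}, {"translation": [0, 0, 0.6], "rot": [0, 0, 0], "hand": 10}, {"translation": [0, 0, 0.6], "rot": [0, 0, 0], "hand": 10}]'

```text
clock: 22.45
position: [0.5649, 0.1997, 0.0255]
tcp_rot: [180.0, -0.0, 19.8]
ft_force: [0.2, 0.4, 4.3]
finger_gap: 0.0136
finger_force: 59.2
```

Firm contact with the floor (+4.3 N); release and retreat.

Request:
servo_tool --steps '[{"translation": [0, 0, -0.4], "rot": [0, 0, 0], "hand": 14}, {"translation": [0, 0, -0.4], "rot": [0, 0, 0], "hand": 22}, {"translation": [0, 0, -0.4], "rot": [0, 0, 0], "hand": 30}, {"translation": [0, 0, -0.4], "rot": [0, 0, 0], "hand": 36}, {"translation": [0, 0, -0.4], "rot": [0, 0, 0], "hand": 36}, {"translation": [0, 0, -0.4], "rot": [0, 0, 0], "hand": 36}, {"translation": [0, 0, -5], "rot": [0, 0, 0], "hand": 36}, {"translation": [0, 0, -15], "rot": [0, 0, 0], "hand": 36}]'

```text
clock: 23.12
position: [0.5632, 0.1991, 0.0393]
tcp_rot: [180.0, 0.2, 19.8]
ft_force: [-0.5, -1.1, -0.6]
finger_gap: 0.0359
finger_force: 0.0
```

Request:
servo_tool --steps '[{"translation": [0, 0, -20], "rot": [0, 0, 0], "hand": 36}, {"translation": [0, 0, -40], "rot": [0, 0, 0], "hand": 36}, {"translation": [0, 0, -60], "rot": [0, 0, 0], "hand": 36}, {"translation": [0, 0, -80], "rot": [0, 0, 0], "hand": 36}, {"translation": [0, 0, -100], "rot": [0, 0, 0], "hand": 36}, {"translation": [0, 0, -110], "rot": [0, 0, 0], "hand": 36}, {"translation": [0, 0, -110], "rot": [0, 0, 0], "hand": 36}, {"translation": [0, 0, -110], "rot": [0, 0, 0], "hand": 36}]'

```text
clock: 23.78
position: [0.5647, 0.1997, 0.1508]
tcp_rot: [180.0, -0.1, 19.8]
ft_force: [-0.4, -0.4, -0.4]
finger_gap: 0.036
finger_force: 0.0
```

```bash
python3 st.py; python3 - <<'E'
from rig import *
from h import *
d=read_camera("scene"); e=read_camera("wrist")
o=np.zeros((600,640,3),np.uint8); o[:400]=e["frame"]; o[400:,:320]=cv2.resize(d["frame"],(320,200)); o[400:,320:]=cv2.resize(d["frame"][130:240,340:516],(320,200))
cv2.imwrite("pics/p6.png",o)
E
```

```text
t 23.78 q [ -9.8  28.2 -16.4  86.2   8.4  66.7 -97.9] p [564.7 199.7 150.8] rot [ 1.7999e+02 -7.0000e-02  1.9760e+01] F [-0.42 -0.45 -0.35] M [-0.026  0.01  -0.002] gap 36.0 ff 0.0
```

View pics/p6.png

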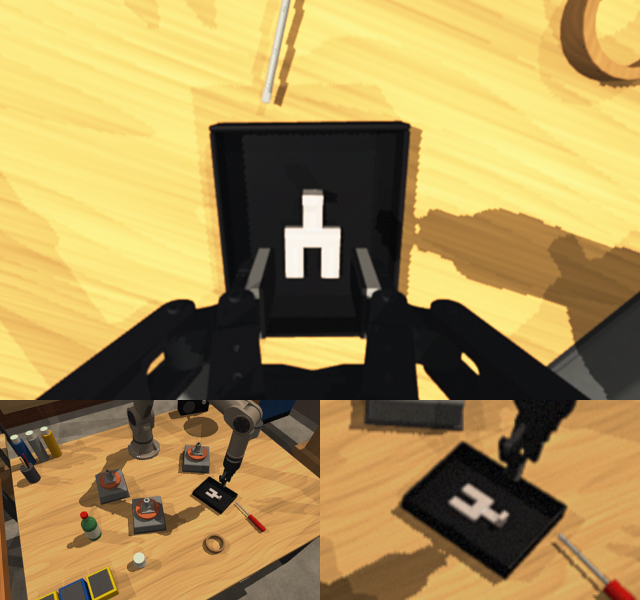

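The plate lies flat and tab up in the middle of the tray (wrist view about (313,245)), and the gripper is clear of it. The other things on the bench are where they started.

```bash
python3 -c "
from rig import *
print(job_done())"
```

```text
the job is handed in; nothing more can be done
None
```

I loosened the nut about 2.4 rad clockwise, drew the keeper plate out by its tab, laid it flat in the black tray and handed the job in at about 24 s; no verdict came back.

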